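Release the cam stop and plug the board slide into its test sockets

TASK

On the board test jig, first push the cam lever by its black knob clockwise (seen from above) all the way to its stop, so that the red eccentric cam shows its low point to the slide; leave the slide where it stands until then. After that push the orange tab with the fingertips so that the loose slide runs forward in its guides until its black plugs are fully home against the white sockets, and take the hand away. The slide is only pushed, never lifted or tipped out of its guides, and the spool, capacitor, meter and screwdriver around the jig stay where they are.

Things in the scene. Friction and masses are not known exactly. Their poses are not given: they have to be found in the camera images.
- jig: Board test jig fixed to the bench: aluminium plate 240 x 140 x 12 mm. Origin: centre of the plate's underside, on the bench; x = forward along the guides, from the orange tab towards the cam; y = left; z up. Two dark guide rails: inner faces at y = +-44.5 mm, x = -120 to +10 mm, tops 28 mm above the bench.
- sockets (a point): Point on the jig midway between the two white socket blocks' rear faces, which stop the slide: x = +10 mm, y = 0, 44 mm above the bench (the blocks' tops). The blocks are 20 mm wide, at y = 27 to 47 mm on either side.
- slide: Loose steel slide lying on the plate between the rails, 80 (x) x 86 (y) mm, base 12 mm thick, with a green circuit board. Origin: centre of its underside; x forward as the jig's. Black plugs at its front edge, x = +40 mm. Starts 26 to 40 mm short of home; home = plugs against the sockets, origin at x = -30 mm in the jig's frame. Takes 2 to 5 N to push (0.4 to 0.7 kg) and stays where it is left.
- push_tab (a point): Top edge, middle, of the rear face of the orange tab at the slide's rear (the face to push, 40 mm behind the slide's origin), 64 mm above the bench. The tab is an upright plate 10 mm thick, 60 mm wide, from 24 to 64 mm above the bench.
- nose (a point): Front tip of the slide's brass follower nose, 70 mm ahead of the slide's origin, 16 mm wide, 25 mm above the bench. It runs into the red cam, short of home, unless the cam is at its low point.
- cam (a joint): Angle of the cam and its lever, rad. 0 = about the high point (slide blocked); grows clockwise seen from above; 2.6 = low point, lever over the green dot and against its stop pin. At value q the lever points 1.745 - q from the jig's x axis (counterclockwise positive), so it swings round the jig's front. Starts at 0 to 0.8. Takes about 4 to 5 N at the knob and stays where it is left.
- cam_pivot (a point): Point on the cam's vertical axis at the height of the lever's top, 44 mm above the bench; x = +55 mm, y = 0 of the jig. The cam is a red disc 50 mm across, 12 mm off centre, 14 to 36 mm above the bench. The steel stop pin stands 40 mm from the axis, its top 44 mm above the bench.
- cam_knob (a point): Centre of the top of the black upright knob on the lever's end: a post 16 mm across, from 44 to 80 mm above the bench, 50 mm from the cam's axis. The lever below it is 12 mm wide, 38 to 44 mm above the bench, and ends 6 mm beyond the knob's centre.
- spool: Red solder spool lying flat, 52 mm across, 32 mm high; origin at the centre of its underside. Leave alone.
- capacitor: Blue capacitor can standing upright, 28 mm across, 42 mm high; origin at the centre of its underside. Leave alone.
- meter: Yellow hand meter lying flat, 140 (x) x 72 (y) x 34 mm; with its black dial 40 mm high; origin at the centre of its underside. Leave alone.
- screwdriver: Green-handled screwdriver lying flat along its x axis, 170 mm long, under 35 mm high; origin under its middle. Leave alone.
There are look-alikes about, which are no part of the job. What is meant by the slide is not blue, pink or purple, and is the smaller of those in its own colour.

How it is judged (in metres and radians):
On the way, in this order (a step that is already met when the one before it is completed fails the run):
1. the cam is turned to its low point while the slide still stands where it was (value of joint cam above 2.35 rad and distance of slide from where it was at the start of the episode below 0.008 m), for 0.1 s.
2. the slide is pushed fully home with the cam still at its low point (value of joint cam above 2.35 rad and x of slide in the frame of jig above -0.0325 m and z of slide in the frame of jig below 0.016 m), for 0.2 s.
At the end, for the whole second after the job is handed in: The cam stands within 0.25 rad of its low-point stop (joint above 2.35); the slide lies flat in its guides, at rest, within 2.5 mm of home against the sockets; no bystander has moved 20 mm or more; the hand is clear (all of step 2 and angle between slide's own z axis and vertical below 0.06 rad and linear speed of slide below 0.01 m/s and velocity of joint cam below 0.05 rad/s and distance of each of spool, capacitor, meter, screwdriver from where it was at the start of the episode below 0.02 m); the robot touches nothing.
It fails at once if the slide is moved more than 8 mm before the cam is at its low point (not (value of joint cam above 2.35 rad) and distance of slide from where it was at the start of the episode above 0.008 m).
It fails at once if the slide is lifted or tipped out of its guides (z of slide in the frame of jig above 0.022 m or angle between slide's own z axis and vertical above 0.2 rad).
It fails at once if the spool, capacitor, meter or screwdriver is moved 20 mm or more, or lifted (distance of any of spool, capacitor, meter, screwdriver from where it was at the start of the episode above 0.02 m).
It also fails if it takes over 51 s, if anything falls off the work surface, if the arm or the gripper's body presses on something with over 40 N, if the wrist force passes 120 N, or if a joint passes its speed limit or range.

ROBOT

A 7-joint arm with a two-finger parallel gripper is mounted at the origin on the work surface. World frame = base frame: x ahead of the robot, y to its left, z up, the work surface at z = 0. Lengths are in mm, angles in rad, forces in N, time in s.
With the tool pointing down it reaches from about 400 to 850 mm from the base axis. Payload 4.5 kg.
Tool frame: the origin (TCP) lies at the very end of the fingers, on their centre line; the grasp point (between the pads) lies arm.pinch_z behind it (arm.pinch_z is the distance from the TCP to the grasp point, in mm); z points along the fingers, y is the line along which they close (so a half turn about z gives the same grasp; the last joint's range is limited). The gripper opens to 85 mm and grips with 20 to 120 N. Pads are 22 mm wide; open, the fingers measure 114 mm over their backs; the gripper's body (76 mm by 85 mm) begins 54 mm behind the grasp point. The pads swing forward as they close: fully open they stand 13 mm farther back than shut.
Start: joints at [0.034, 0.689, -0.195, 1.565, 0.157, 0.902, -0.215], TCP at [625.023, 0.026, 231.317] pointing down, gripper open.
Joint ranges: [-3.01, 3.01], [-0.46, 2.08], [-1.47, 1.51], [0.13, 2.56], [-1, 4.14], [0.04, 2.09], [-2.66, 2.66]. Speed limits (rad/s): [2.57, 2.57, 3.14, 3.14, 3.14, 3.14, 3.14].

INTERFACE

Orientations are given as a unit quaternion [x, y, z, w].
In Python, from cell import arm gives the robot as it stands.
- The arm moves only by the tool arm_command, never from a script. Its argument "plan" is a list of rows, each a list of 4 numbers: the shift along the tool's x, y, z as a fraction of full scale, then the turn about the tool's z as a fraction of full scale. In form: [[tx, ty, tz, turn], ...]. A call has 1 to 10 rows; each row shifts and turns the commanded pose from where the row before left it, along the tool's axes as they then stand; what a row does not reach is not made up. Full scale, the value 1, is 50 mm for a shift and 8 degrees for a turn. A row lasts 1/10 s, in which the tool goes at most 50 mm and 8.59 degrees, less where a joint would pass 70% of its speed; a pose out of reach is approached as far as the arm can. A call with a number of a shift or a turn outside -1 to 1 is refused whole. A call with a gripper value outside its range is refused whole. "fingers" is the closure, from 0 (fully open) to 1 (shut), set as the call begins (left out, the last holds). The fingers move at their own pace and stop on an object; "newtons" is the grip in N (left out, the last holds). Time passes only in rows, so rows that do not move let the fingers close. It gives the time, the measured TCP pose, the force, the opening and the grip force at its end, in the units of the state.
- arm.read_state(): the state, without advancing time (a new reading comes with each control period).
- arm.get_image(name): name is "scene" or "side" or "wrist"; returns a dict with "frame" (400x640x3 uint8, blue, green, red), "z_map" (400x640 float32, mm along the optical axis (not along the pixel's ray), 0 where there is no reading), "fx", "fy", "cx", "cy" (pixels), "rvec" (rotation vector, rad) and "tvec" (3), from world to camera coordinates, as OpenCV has them; the wrist camera has in their place "hand_eye" (4x4, takes a point from camera to tool coordinates, whose origin is the TCP and whose axes are the flange's). Camera axes: x right, y down, z forward; pixel columns grow to the right and rows downward; lengths in mm; the calibration is good to about 2 mm. A picture is of the moment at which its call begins: read the wrist's pose just before it.
- arm.hand_in(): hands the job in; it is judged then, once.
The state is a dict: "time_s": time; "joint_pos": joint angles; "qvel": joint speeds; "effort": joint torques, N m; "position": TCP position; "orientation": TCP orientation; "force": force on the tool from outside, world axes, zero at the start; "torque": the same for the moment, N m; "opening": opening from 0.0 (shut) to 1.0 (fully open); "finger_force": force on a finger pad.
Only numpy, scipy, OpenCV 4.12 (cv2) and the standard library are available. Lean on these libraries where they do the work, as an engineer would, in place of code of your own. Each camera call takes 0.05 s, during which the arm holds its last target. There are 200 camera calls.

## Working session

There is one attempt and no reset: what is moved stays moved. The work goes in short steps, Python scripts to look and compute and a tool call to move; the robot and the scene stay as the last step left them, time stands still between calls to the robot, and variables do not carry over. Pictures are saved under pics/ and viewed, at most 10 in all, crops included, and the job is handed in when it is done.

Besides the shell and the picture viewer there is one more tool, called after "Request:" by a JSON object that holds its "api" and its "payload", one argument or row to a line. arm_command: Moves the arm, as the interface text tells. Shift numbers are shares of 50 mm and turn numbers shares of 8 degrees, none past 1 either way. Its arguments: {"type":"object","properties":{"plan":{"type":"array","items":{"type":"array","items":{"type":"number"}}},"fingers":{"type":"number"},"newtons":{"type":"number"}},"required":["plan"]}

```bash
mkdir -p pics
cat > h.py <<'E'
import numpy as np, cv2
from cell import arm
def grab(n):
    s=arm.read_state(); d=arm.get_image(n)
    return s,d
def cloud(d,s=None):
    z=d["z_map"]; v,u=np.mgrid[:400,:640]
    p=np.stack([(u-d["cx"])/d["fx"]*z,(v-d["cy"])/d["fy"]*z,z],-1).reshape(-1,3)
    if "rvec" in d:
        R=cv2.Rodrigues(np.array(d["rvec"],float))[0]; w=(p-np.array(d["tvec"]).ravel())@R
    else:
        from scipy.spatial.transform import Rotation as Ro
        H=np.array(d["hand_eye"]); w=(p@H[:3,:3].T+H[:3,3])@Ro.from_quat(s["orientation"]).as_matrix().T+s["position"]
    w[z.ravel()<=0]=np.nan
    return w.reshape(400,640,3)
E
python3 - <<'E'
from h import *
for n in("scene","side"):
    s,d=grab(n); cv2.imwrite(f"pics/{n}0.png",d["frame"]); np.savez(f"{n}0.npz",w=cloud(d),f=d["frame"])
print(s["position"],s["orientation"],s["time_s"],s["opening"],arm.pinch_z)
E
```

```text
[ 6.24329421e+02 -7.00344649e-02  2.30481561e+02] [ 7.07071127e-01  7.07141807e-01 -7.24020303e-04 -6.01767712e-04] 0.05 1.0008503969269438 18.700000000000003
```

View pics/scene0.png

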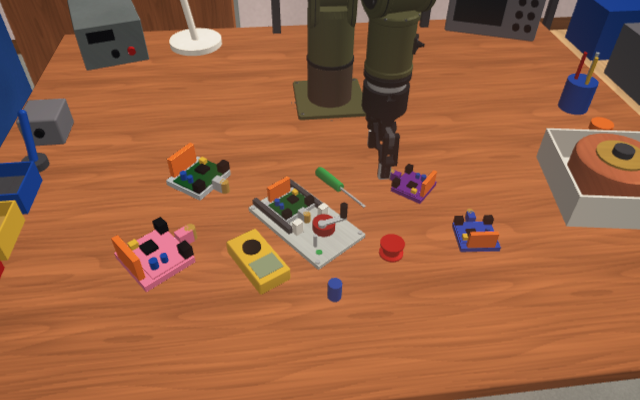

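View pics/side0.png

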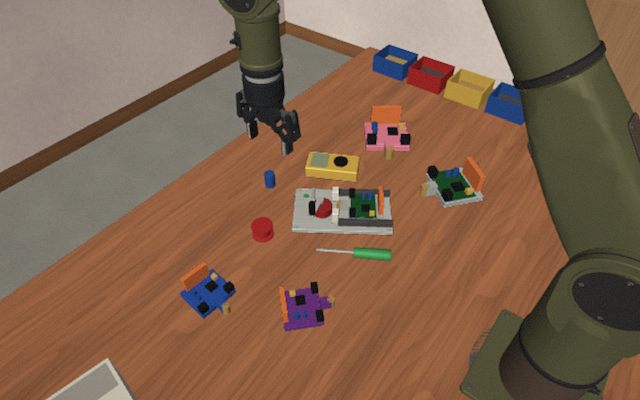

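The jig is at about (307,222) in scene: tab (279,190), cam (323,226), knob (344,211), green dot (319,252). The meter lies to its left, the screwdriver and spool to its right. Next I measure these from the depth map.

```bash
cat > m.py <<'E'
from h import *
def meas(n,w,f,box):
    u0,u1,v0,v1=box; W=w[v0:v1,u0:u1].reshape(-1,3); F=f[v0:v1,u0:u1].reshape(-1,3)
    hsv=cv2.cvtColor(F[None],cv2.COLOR_BGR2HSV)[0].astype(int); H,S,V=hsv.T; z=W[:,2]
    def show(k,m): 
        P=W[m]; print(n,k,m.sum(),np.nanmedian(P,0).round(1) if m.sum() else '', 'zmax',np.nanmax(P[:,2]).round(1) if m.sum() else '')
        return P
    pl=show('plate',(S<60)&(V>90)&(abs(z-12)<6))
    r=cv2.minAreaRect(pl[:,:2].astype(np.float32)); print(r, cv2.boxPoints(r).round(1).tolist())
    o=show('orange',(H>5)&(H<16)&(S>170)&(V>150)&(z>30))
    if len(o): r=cv2.minAreaRect(o[:,:2].astype(np.float32)); print(r)
    k=show('knobtop',(V<60)&(z>58)); show('knobtop2',(V<60)&(z>74))
    show('red',((H<5)|(H>174))&(S>150)&(z>25)); show('gdot',(H>45)&(H<80)&(S>100)&(z<20)&(z>5))
if __name__=="__main__":
    for n,b in(("scene",(245,370,170,265)),("side",(288,396,182,240))):
        d=np.load(n+"0.npz"); meas(n,d["w"],d["f"],b)
E
python3 m.py
python3 - <<'E'
import cv2
for n,(a,b,c,e) in {"scene":(225,415,160,300),"side":(240,400,140,270)}.items():
    cv2.imwrite(f"pics/{n}c.png",cv2.resize(cv2.imread(f"pics/{n}0.png")[c:e,a:b],None,fx=4,fy=4,interpolation=2))
E
```

```text
scene plate 2446 [ 578.8 -106.2   12.3] zmax 18.0
((503.4983215332031, -98.64529418945312), (241.7786102294922, 212.25086975097656), 35.13074493408203) [[343.6000061035156, -81.4000015258789], [465.70001220703125, -255.0], [663.4000244140625, -115.9000015258789], [541.2999877929688, 57.70000076293945]]
scene orange 312 [ 451.7 -178.6   52.7] zmax 68.2
((448.99200439453125, -179.403564453125), (14.047203063964844, 62.322139739990234), 34.60105514526367)
scene knobtop 66 [559.3 -46.8  73.7] zmax 81.4
scene knobtop2 33 [557.4 -46.9  79.4] zmax 81.4
scene red 230 [568.3 -93.1  35.6] zmax 41.8
scene gdot 85 [415.6 -64.8  16. ] zmax 20.0
side plate 1897 [546.1 -86.9  11.6] zmax 18.0
((523.9978637695312, -123.34005737304688), (239.0332794189453, 145.2220458984375), 34.977569580078125) [[384.3999938964844, -132.39999389648438], [467.70001220703125, -251.3000030517578], [663.5999755859375, -114.30000305175781], [580.2999877929688, 4.699999809265137]]
side orange 104 [ 441.5 -163.6   62.5] zmax 66.1
((449.3359375, -176.58206176757812), (9.428512573242188, 61.71238327026367), 35.225669860839844)
side knobtop 61 [551.8 -40.5  74.9] zmax 83.2
side knobtop2 31 [554.  -43.   79.1] zmax 83.2
side red 182 [547.9 -83.8  35.1] zmax 80.3
side gdot 12 [ 623.8 -107.    13.1] zmax 16.5
```

View pics/scenec.png

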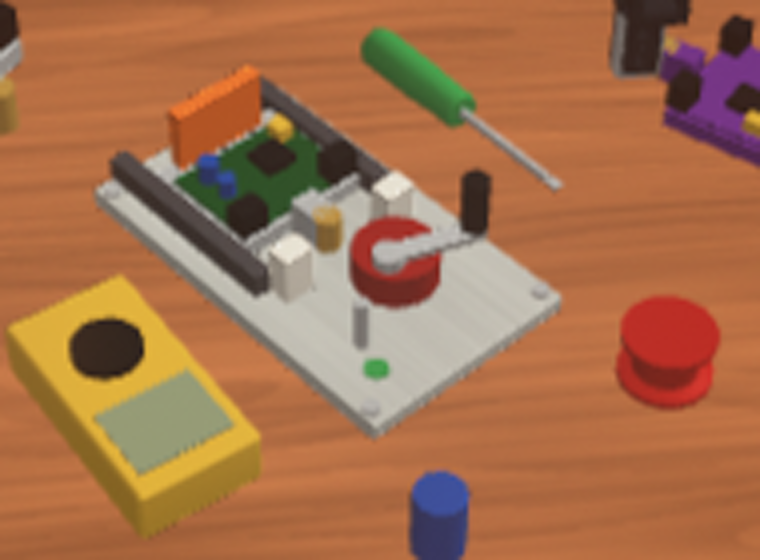

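The crop confirms the layout. The jig's forward axis is at about 35° in world and its centre is near (525,-126). The cam pivot is near (570,-95). The knob top is near (556,-45,80), 52 mm from the pivot against 50 given, so q≈0.5. The tab puts the slide about 27 mm short of home.

I'll cage the knob between half-open fingers, starting above it.

Request:
{"api": "arm_command", "payload": {
  "plan": [
    [-0.18,-0.27,0.4,0],
    [-0.18,-0.27,0.4,0],
    [-0.18,-0.27,0.4,0],
    [-0.18,-0.27,0.4,0],
    [-0.18,-0.27,0.4,0],
    [0,0,0,-0.65],
    [0,0,0,-0.65],
    [0,0,0,-0.65],
    [0,0,0,0]
  ],
  "fingers": 0.55
}}

```text
time_s: 1.0
position: [557.2, -45.1, 130.9]
orientation: [0.605, 0.797, -0.0, -0.0]
force: [0.4, -0.6, -0.6]
opening: 0.452
finger_force: 0.0
```

Run:
```python
from m import *
s,d=grab("wrist"); w=cloud(d,s); cv2.imwrite("pics/w1.png",d["frame"]); np.savez("w1.npz",w=w,f=d["frame"])
from scipy.spatial.transform import Rotation as Ro
print(s["position"],Ro.from_quat(s["orientation"]).as_matrix().round(3),s["opening"])
meas("wrist",w,d["frame"],(0,640,0,400))
```

```text
[557.22296274 -45.09503983 130.93264532] [[-0.269  0.963 -0.001]
 [ 0.963  0.269  0.   ]
 [ 0.001 -0.001 -1.   ]] 0.4517467582812827
wrist plate 15088 [557.4 -70.5  12.4] zmax 18.0
((426.07440185546875, -152.11749267578125), (432.00189208984375, 208.05979919433594), 35.581233978271484) [[189.89999389648438, -193.1999969482422], [310.8999938964844, -362.3999938964844], [662.2999877929688, -111.0], [541.2000122070312, 58.20000076293945]]
wrist orange 416 [ 435.8 -152.9   62.8] zmax 196.5
((533.7054443359375, -49.05931091308594), (325.2973327636719, 54.1746826171875), 53.6148796081543)
wrist knobtop 49553 [554.8 -32.8 208.8] zmax 232.5
wrist knobtop2 49443 [554.8 -32.8 208.8] zmax 232.5
wrist red 5706 [622.9  40.2  32.6] zmax 200.9
wrist gdot 412 [411.6 -41.8  18.7] zmax 20.0
```

View pics/w1.png

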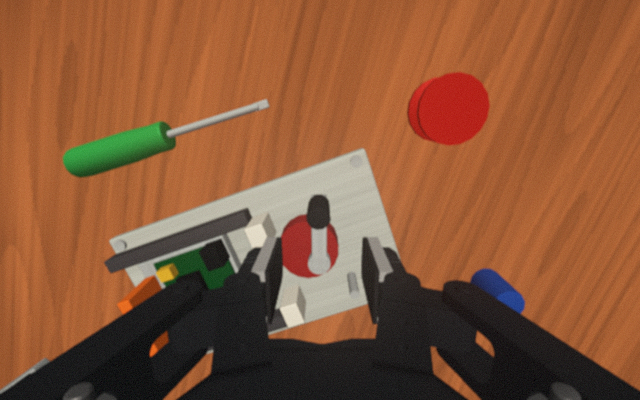

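The wrist view shows the knob (318,205) between the fingers, the lever hub at (319,264) and the pin at (352,283). I'll get numbers for the knob and hub.

Run:
```python
from h import *
d=np.load("w1.npz"); w=d["w"];f=d["f"]
def med(m,u0,u1,v0,v1,z0,z1):
    P=w[v0:v1,u0:u1].reshape(-1,3); z=P[:,2]; P=P[(z>z0)&(z<z1)]; r=cv2.minEnclosingCircle(P[:,:2].astype(np.float32)); print(m,len(P),P.mean(0).round(1),r)
med("knob",295,340,185,235,76,86)
med("hub",305,335,252,275,40,50)
med("lever",305,335,225,275,40,50)
med("cam",275,345,210,285,32,39)
med("pin",340,362,268,298,36,50)
```

```text
knob 453 [555.3 -43.   79.9] ((555.4816284179688, -43.67515182495117), 7.919905662536621)
hub 411 [568.8 -91.1  44.3] ((568.79541015625, -90.8916015625), 10.101009368896484)
lever 787 [566.3 -82.2  44.2] ((566.9642333984375, -80.78705596923828), 20.327430725097656)
cam 1754 [554.6 -86.5  36.2] ((558.12841796875, -86.57380676269531), 24.928369522094727)
pin 115 [ 603.8 -109.3   42.4] ((604.2245483398438, -110.42361450195312), 4.347222805023193)
```

Knob (555.4,-43.5) and hub (568.8,-91.0) are 49.4 mm apart, and the pin is 40 mm from the hub, so both match the given sizes. The TCP is within 2.5 mm of the knob. Descend and cage it.

Request:
{"api": "arm_command", "payload": {
  "plan": [
    [0.01,0,0.4,0],
    [0.01,0,0.4,0],
    [0.01,-0.01,0.4,0],
    [0.01,-0.01,0.36,0],
    [0,0,0,0]
  ]
}}

```text
time_s: 1.55
position: [554.2, -43.2, 51.3]
orientation: [0.605, 0.796, -0.002, -0.002]
force: [-0.7, -0.5, 0.2]
opening: 0.447
finger_force: 0.0
```

Request:
{"api": "arm_command", "payload": {
  "plan": [
    [0,0,0,0],
    [0,0,0,0],
    [0,0,0,0]
  ],
  "fingers": 0.7,
  "newtons": 20
}}

```text
time_s: 1.85
position: [556.8, -43.4, 54.3]
orientation: [0.605, 0.796, 0.001, 0.001]
force: [0.4, 0.1, 0.0]
opening: 0.3
finger_force: 0.0
```

Request:
{"api": "arm_command", "payload": {
  "plan": [
    [-0.0035,0.084,0,0.6],
    [-0.0035,0.084,0,0.6],
    [-0.0035,0.084,0,0.6],
    [-0.0035,0.084,0,0.6],
    [-0.0035,0.084,0,0.6],
    [0,0,0,0]
  ]
}}

```text
time_s: 2.45
position: [575.4, -42.8, 53.7]
orientation: [0.757, 0.653, -0.001, -0.0]
force: [-4.3, -1.1, 2.5]
opening: 0.294
finger_force: 1.8
```

Request:
{"api": "arm_command", "payload": {
  "plan": [
    [-0.005,0.111,0,0.8],
    [-0.005,0.111,0,0.8],
    [-0.005,0.111,0,0.8],
    [-0.005,0.111,0,0.8],
    [-0.005,0.111,0,0.8],
    [-0.005,0.111,0,0.8],
    [-0.005,0.111,0,0.8],
    [-0.005,0.111,0,0.8],
    [0,0,0,0]
  ]
}}

```text
time_s: 3.35
position: [611.7, -64.9, 53.2]
orientation: [0.965, 0.263, -0.001, -0.001]
force: [-2.8, 1.1, 0.3]
opening: 0.303
finger_force: 1.2
```

Request:
{"api": "arm_command", "payload": {
  "plan": [
    [-0.006,0.111,0,0.8],
    [-0.006,0.111,0,0.8],
    [-0.006,0.111,0,0.8],
    [-0.006,0.111,0,0.8],
    [-0.006,0.111,0,0.8],
    [-0.004,0.084,0,0.6],
    [0,0,0,0]
  ]
}}

```text
time_s: 4.05
position: [619.9, -94.5, 53.3]
orientation: [0.999, -0.054, 0.0, -0.001]
force: [-1.2, 4.5, -1.9]
opening: 0.3
finger_force: 1.8
```

Request:
{"api": "arm_command", "payload": {
  "plan": [
    [-0.004,0.07,0,0.5],
    [-0.004,0.07,0,0.5],
    [0,0,0,0],
    [0,0,0,0]
  ]
}}

```text
time_s: 4.45
position: [619.2, -101.7, 53.3]
orientation: [0.992, -0.123, 0.001, -0.001]
force: [2.5, 5.2, -3.4]
opening: 0.3
finger_force: 2.5
```

Request:
{"api": "arm_command", "payload": {
  "plan": [
    [-0.004,0.07,0,0.5],
    [-0.004,0.07,0,0.5],
    [0,0,0,0],
    [0,0,0,0]
  ]
}}

```text
time_s: 4.85
position: [617.3, -109.3, 53.6]
orientation: [0.981, -0.192, 0.002, -0.0]
force: [4.1, 3.6, -3.4]
opening: 0.299
finger_force: 2.4
```

Request:
{"api": "arm_command", "payload": {
  "plan": [
    [-0.003,0.05,0,0.2],
    [-0.003,0.05,0,0.2],
    [0,0,0,0],
    [0,0,0,0]
  ]
}}

```text
time_s: 5.25
position: [616.5, -110.5, 53.6]
orientation: [0.976, -0.219, 0.002, -0.003]
force: [6.7, 8.9, -3.1]
opening: 0.3
finger_force: 5.1
```

The force has risen and the motion has stopped, so the lever is on its stop. Back off, lift and check.

Request:
{"api": "arm_command", "payload": {
  "plan": [
    [0,-0.1,0,0],
    [0,0,0,0],
    [0,0,-0.5,0],
    [0,0,-0.5,0],
    [0,0,-0.5,0],
    [0,0,-0.5,0],
    [0,0,0,0],
    [0,0,0,0]
  ]
}}

```text
time_s: 6.05
position: [615.0, -111.3, 153.8]
orientation: [0.975, -0.222, 0.0, 0.001]
force: [-1.4, 0.1, -0.7]
opening: 0.299
finger_force: 0.0
```

Run:
```python
from h import *
from scipy.spatial.transform import Rotation as Ro
s,d=grab("scene"); w=cloud(d); f=d["frame"]; cv2.imwrite("pics/s2.png",cv2.resize(f[150:300,215:415],None,fx=3.5,fy=3.5))
o=np.load("scene0.npz")
for W,F in((o["w"],o["f"]),(w,f)):
    H,S,V=np.moveaxis(cv2.cvtColor(F,cv2.COLOR_BGR2HSV).astype(int),-1,0); z=W[...,2]
    b=np.zeros(z.shape,bool); b[170:220,262:300]=1
    P=W[b&(H>5)&(H<16)&(S>170)&(V>150)&(z>30)]; print(len(P),np.median(P,0).round(1),cv2.minAreaRect(P[:,:2].astype(np.float32)))
    T=P[P[:,2]>61]; print("top",len(T),T.mean(0).round(1))
print(s["time_s"],s["position"],Ro.from_quat(s["orientation"]).as_matrix().round(3).tolist(),s["joint_pos"])
```

```text
312 [ 451.7 -178.6   52.7] ((448.99200439453125, -179.403564453125), (14.047203063964844, 62.322139739990234), 34.60105514526367)
top 95 [ 449.2 -179.8   64.1]
313 [ 451.2 -178.6   53.1] ((448.4593811035156, -179.49114990234375), (14.127912521362305, 63.08222961425781), 34.56859588623047)
top 94 [ 449.3 -180.3   63.9]
6.05 [ 615.01916107 -111.34231482  153.7774042 ] [[0.902, -0.433, 0.0], [-0.433, -0.902, -0.002], [0.001, 0.001, -1.0]] [-0.12615564  0.82646221  0.43188615  1.65714732 -0.46093523  0.76015182
 -1.49643128]
```

View pics/s2.png

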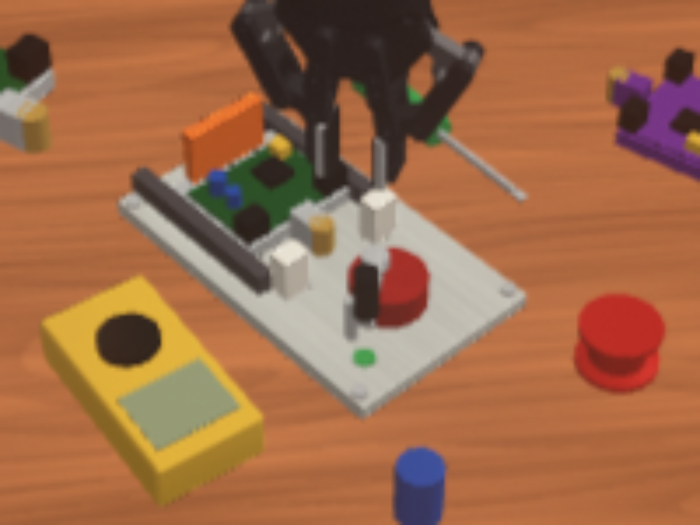

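The knob stands at crop (367,290), beside the pin, and the slide hasn't moved. I'll measure the lever angle.

Run:
```python
from h import *
def an(P,c):
    a=P[:2]-c; return np.degrees(np.arctan2(a[1],a[0])), np.hypot(*a)
for n in("scene","side","wrist"):
    s,d=grab(n); w=cloud(d,s); V=cv2.cvtColor(d["frame"],cv2.COLOR_BGR2HSV)[...,2]
    m=(w[...,2]>75)&(w[...,2]<84)&(V<75)&(np.hypot(w[...,0]-569,w[...,1]+91)<75)
    P=w[m]
    if len(P): print(n,len(P),P.mean(0).round(1),cv2.minEnclosingCircle(P[:,:2].astype(np.float32)),an(P.mean(0),np.array([568.8,-91.])))
```

```text
scene 42 [ 618.2 -106.8   79.2] ((617.369140625, -107.0674819946289), 7.422763347625732) (np.float64(-17.732662334899672), np.float64(51.85161917385737))
side 23 [ 616.4 -103.    78.6] ((616.6624145507812, -103.56049346923828), 7.649766445159912) (np.float64(-14.093870890054486), np.float64(49.09134292131479))
wrist 348 [ 619.2 -104.6   79.9] ((618.658447265625, -104.32921600341797), 7.630542278289795) (np.float64(-15.115736001434934), np.float64(52.22793064013999))
```

The lever is at -15° in world, which is q≈2.6. Now close the fingers and go behind the tab.

Request:
{"api": "arm_command", "payload": {
  "plan": [
    [-0.46,0.52,0,0],
    [-0.46,0.52,0,0],
    [-0.46,0.52,0,0],
    [-0.46,0.52,0,0],
    [-0.46,0.52,0,0],
    [-0.46,0.52,0,0],
    [0,0,0,0]
  ],
  "fingers": 1
}}

```text
time_s: 6.95
position: [417.7, -192.8, 153.0]
orientation: [0.974, -0.225, -0.003, 0.0]
force: [0.5, 0.6, -0.6]
opening: 0.001
finger_force: 0.0
```

Request:
{"api": "arm_command", "payload": {
  "plan": [
    [0,0,0,-0.8],
    [0,0,0,-0.8],
    [0,0,0,-0.8],
    [0,0,0,-0.8],
    [0,0,0,-0.8],
    [0,0,0,-0.8],
    [0,0,0,-0.8],
    [0,0,0,-0.8],
    [0,0,0,-0.8],
    [0,0,0,-0.4]
  ]
}}

```text
time_s: 7.95
position: [424.1, -190.7, 152.8]
orientation: [0.953, 0.304, -0.0, -0.0]
force: [0.4, 0.8, 0.4]
opening: -0.004
finger_force: 0.0
```

Run:
```python
from h import *
from scipy.spatial.transform import Rotation as Ro
s,d=grab("wrist"); w=cloud(d,s); f=d["frame"]; cv2.imwrite("pics/w3.png",f)
H,S,V=np.moveaxis(cv2.cvtColor(f,cv2.COLOR_BGR2HSV).astype(int),-1,0); z=w[...,2]
P=w[(H>5)&(H<16)&(S>170)&(V>150)&(z>58)&(z<70)]; print(len(P),P.mean(0).round(1) if len(P) else '',cv2.minAreaRect(P[:,:2].astype(np.float32)) if len(P) else '')
print(s["time_s"],s["position"],Ro.from_quat(s["orientation"]).as_matrix().round(3).tolist(),s["joint_pos"],s["opening"])
```

```text
1079 [ 450.1 -176.3   64.1] ((450.1477966308594, -176.8583984375), (9.900506019592285, 58.350128173828125), 35.37735366821289)
7.95 [ 424.1076729  -190.7156379   152.81432878] [[0.815, 0.58, -0.0], [0.58, -0.815, 0.0], [0.0, -0.0, -1.0]] [ 0.29480232  0.62548218  0.04537326  2.12097638 -0.06943252  0.39678929
 -0.55664152] -0.004466697540895229
```

View pics/w3.png

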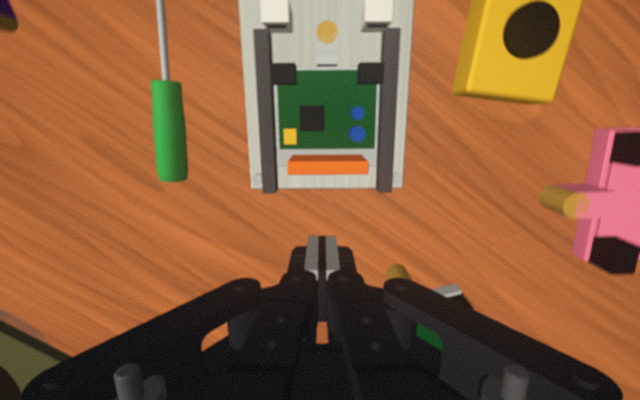

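The tab shows at (328,165) straight ahead of the fingers, with its top centre at (450,-176.5,64). A green look-alike is visible behind the hand at (430,300), so I'll check clearance before going down.

Run:
```python
from h import *
d=np.load("scene0.npz"); W=d["w"][140:205,155:240].reshape(-1,3); P=W[W[:,2]>8]
R=np.array([[.815,.58],[.58,-.815]]); q=(P[:,:2]-[424.1,-190.7])@R
print(len(P),P.min(0),P.max(0)); print("tool x",q[:,0].min(),q[:,0].max(),"tool y",q[:,1].min(),q[:,1].max())
m=(abs(q[:,1])<75)&(q[:,0]>-70); print(m.sum(), P[m][:,2].max() if m.any() else '', q[m].min(0) if m.any() else '')
```

```text
2182 [ 265.45505053 -447.41601992    8.03663886] [ 419.49786775 -295.19836603   73.54298174]
tool x -237.64723126678518 -79.23610600267604 tool y 28.437629350207544 167.97765556820926
0
```

Nearest is 79 mm behind, so it's clear. Go down to z≈42, then push forward gently.

Request:
{"api": "arm_command", "payload": {
  "plan": [
    [0,0.01,0.45,0],
    [0,0.01,0.45,0],
    [0,0.01,0.45,0],
    [0,0.01,0.45,0],
    [0,0,0.4,0],
    [0,0,0,0]
  ]
}}

```text
time_s: 8.6
position: [424.0, -191.9, 41.0]
orientation: [0.953, 0.302, -0.002, -0.001]
force: [-0.2, -0.2, 0.5]
opening: 0.002
finger_force: 0.0
```

Request:
{"api": "arm_command", "payload": {
  "plan": [
    [0.08,0,0,0],
    [0.08,0,0,0],
    [0.08,0,0,0],
    [0.08,0,0,0],
    [0,0,0,0]
  ]
}}

```text
time_s: 9.1
position: [436.9, -183.9, 44.1]
orientation: [0.953, 0.302, -0.001, 0.0]
force: [-3.3, -2.3, 3.5]
opening: -0.001
finger_force: 2.0
```

Request:
{"api": "arm_command", "payload": {
  "plan": [
    [0.06,0,0,0],
    [0.06,0,0,0],
    [0.06,0,0,0],
    [0.06,0,0,0],
    [0.06,0,0,0],
    [0,0,0,0]
  ]
}}

```text
time_s: 9.7
position: [448.6, -175.4, 43.9]
orientation: [0.953, 0.302, -0.001, 0.0]
force: [-3.6, -2.5, 3.8]
opening: -0.002
finger_force: 2.5
```

Request:
{"api": "arm_command", "payload": {
  "plan": [
    [0.05,0,0,0],
    [0.05,0,0,0],
    [0.05,0,0,0],
    [0.05,0,0,0],
    [0,0,0,0]
  ]
}}

```text
time_s: 10.2
position: [455.8, -170.4, 43.9]
orientation: [0.954, 0.301, -0.002, 0.0]
force: [-5.9, -4.5, 4.7]
opening: -0.002
finger_force: 3.6
```

Request:
{"api": "arm_command", "payload": {
  "plan": [
    [0.04,0,0,0],
    [0.04,0,0,0],
    [0,0,0,0]
  ]
}}

```text
time_s: 10.5
position: [455.9, -170.4, 43.9]
orientation: [0.954, 0.3, -0.005, 0.0]
force: [-10.4, -9.6, 7.4]
opening: 0.003
finger_force: 7.0
```

It has stopped with the force up to 14 N. One more small nudge, then withdraw and measure.

Request:
{"api": "arm_command", "payload": {
  "plan": [
    [0.04,0,0,0],
    [0,0,0,0],
    [0,0,0,0]
  ]
}}

```text
time_s: 10.8
position: [456.4, -170.6, 43.9]
orientation: [0.954, 0.299, -0.006, 0.001]
force: [-12.0, -12.7, 8.3]
opening: -0.002
finger_force: 8.6
```

Request:
{"api": "arm_command", "payload": {
  "plan": [
    [-0.2,0,0,0],
    [-0.2,0,0,0],
    [-0.2,0,0,0],
    [0,0,-0.5,0],
    [0,0,-0.5,0],
    [0,0,-0.5,0],
    [0,0,-0.5,0],
    [0,0,0,0],
    [0,0,0,0]
  ]
}}

```text
time_s: 11.7
position: [439.1, -182.5, 143.5]
orientation: [0.953, 0.303, 0.001, 0.0]
force: [-0.3, 0.3, 0.1]
opening: -0.001
finger_force: 0.0
```

Run:
```python
from h import *
s,d=grab("wrist"); w=cloud(d,s); f=d["frame"]; cv2.imwrite("pics/w4.png",f)
H,S,V=np.moveaxis(cv2.cvtColor(f,cv2.COLOR_BGR2HSV).astype(int),-1,0); z=w[...,2]
P=w[(H>5)&(H<16)&(S>170)&(V>150)&(z>58)&(z<70)]; r=cv2.minAreaRect(P[:,:2].astype(np.float32)); print(r)
a=np.radians(35); u=np.array([np.cos(a),np.sin(a)])
print("moved",(np.array(r[0])-[450.1,-176.9])@u,"jig x of slide",(np.array(r[0])-[568.8,-91])@u+55+35)
s,d=grab("scene"); w=cloud(d); m=(w[...,2]>75)&(w[...,2]<84)&(np.hypot(w[...,0]-569,w[...,1]+91)<75); print("knob",w[m].mean(0)); cv2.imwrite("pics/s4.png",cv2.resize(d["frame"][150:300,215:415],None,fx=3.5,fy=3.5))
print(s["time_s"],s["force"],s["position"])
```

```text
((471.8890686035156, -161.49209594726562), (9.650845527648926, 58.450767517089844), 35.18208694458008)
moved 26.68617078792912 jig x of slide -29.817392751729002
knob [ 618.16849055 -106.63915486   79.84060256]
11.75 [-0.22925994  0.01571452  0.17169986] [ 438.47430572 -182.35579157  142.91319884]
```

View pics/w4.png

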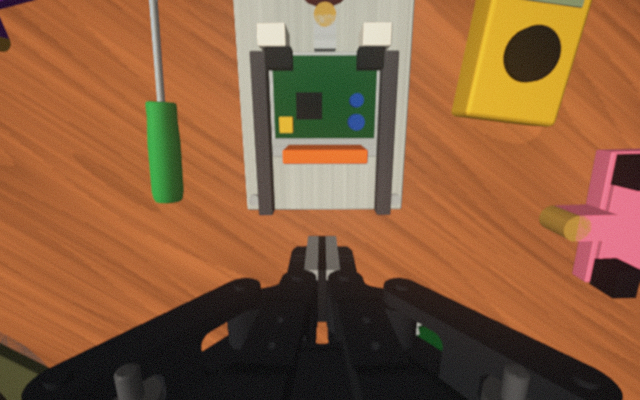

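View pics/s4.png

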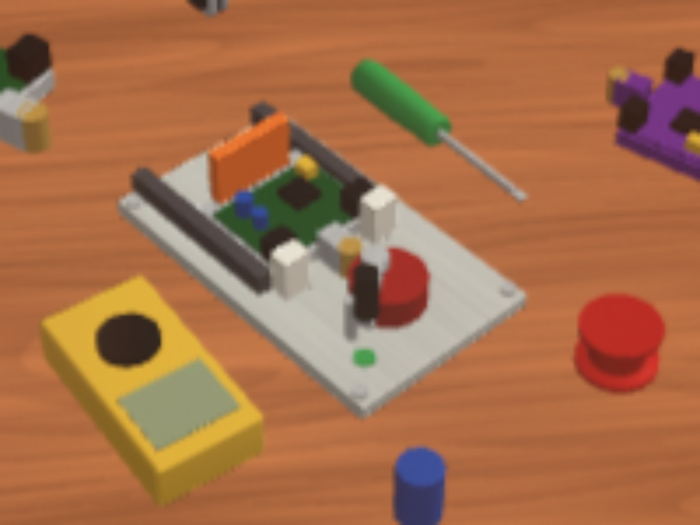

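The plugs (w4: (277,55) and (372,55)) touch the sockets. The slide is at jig x≈-29.8, the knob hasn't moved, and the hand is clear.

```bash
python3 -c "
from cell import arm
print(arm.hand_in())"
```

```text
the job is handed in; nothing more can be done
None
```

The job is handed in at about 12 s of the 51 s allowed: the cam lever measured at its low-point stop, the slide is home at jig x ≈ -29.8 mm, the bystanders look unmoved in the pictures and the hand is clear; the hand-in call returned no verdict.

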